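# Put the tortilla shelf in order

## Robot

A 6-joint arm with a two-finger parallel gripper is mounted at the origin on the work surface. World frame = base frame: x ahead of the robot, y to its left, z up, the work surface at z = 0. Lengths are in m, angles in degrees, forces in N, time in s.
With the tool pointing down it reaches from about 0.35 to 0.85 m from the base axis. Payload 8.1 kg.
Tool frame: the origin (TCP) lies where the fingers leave the gripper's body, on its centre line; the fingertips stand 84 mm ahead of it and the grasp point (between the pads) lies 65 mm ahead of it; z points along the fingers, y is the line along which they close (so a half turn about z gives the same grasp; the last joint's range is limited). The gripper opens to 93 mm and grips with 3 to 60 N. Pads are 15 mm wide; open, the fingers measure 128 mm over their backs; the gripper's body (75 mm by 188 mm) begins 65 mm behind the grasp point.
Start: joints at [72.055, 7.471, 85.268, -0, 87.261, -4.893], TCP at [0.135, 0.585, 0.303] pointing down, gripper open.
Joint ranges: [-169.43, 169.43], [-51.17, 129.36], [1.28, 143.12], [-76.62, 256.62], [0, 156.53], [-152.29, 152.29]. Speed limits (degrees/s): [136.94, 136.94, 159.86, 180, 180, 180].

## Interface

Orientations are given as a 3x3 rotation matrix whose columns are the frame's x, y, z axes.
In Python, from bench import r, eyes gives the robot as it stands. The module is installed in compiled form; this text tells all that it offers.
- The arm moves only by the shell command python3 -m jog 'ROWS' [FORCE]. ROWS is JSON, a list of rows, each an object of numbers: "ax", "ay", "az": the turn, a rotation vector about the tool's x, y, z in degrees; "dx", "dy", "dz": the shift along the tool's x, y, z in mm; "claw": the closure, from 0 (fully open) to 1 (shut). A call has exactly 10 rows; each row is the pose to reach, as a shift and turn from the pose commanded when the call began, along the tool's axes at that moment; what a row does not reach only later rows make up. A row lasts 1/8 s, in which the tool goes at most 62.5 mm and 10.7 degrees, less where a joint would pass 70% of its speed; a pose out of reach is approached as far as the arm can. A call with a gripper value outside its range is refused whole. The fingers move at their own pace and stop on an object; FORCE is the grip in N (left out, the last holds). Time passes only in rows, so rows that repeat a pose let the fingers close, or fill a call up. It gives the time, the measured TCP pose, the force, the opening and the grip force at its end, in the units of the state.
- r.observe(): the state, without advancing time (a new reading comes with each control period).
- eyes.grab_frame(name): name is "scene" or "top" or "wrist"; returns the picture (480x640x3 uint8, red, green, blue); there is no depth.
- eyes.camera_params(name): a dict with "fov_y" (degrees; the focal length in pixels is half the picture's height over the tangent of half this angle, whatever the lens; pixels are square), "cx", "cy" (the principal point, pixels), "dist_coeffs" ([k1, k2, p1, p2, k3] as OpenCV has them; the pictures are not rectified), "pose" (4x4, takes a point from camera to world coordinates). Camera axes: x right, y up, looking along -z (the intrinsics and any distortion apply to the point x, -y, -z); pixel columns grow to the right and rows downward; lengths in m; the calibration is good to about 2 mm. A picture is of the moment at which its call begins: read the wrist's pose just before it. camera_params takes no time and is no camera call; for the wrist camera it gives the pose at the moment of the call.
- r.hand_in(): hands the job in; it is judged then, once.
The state is a dict: "clock": time; "q": joint angles; "qd": joint speeds; "effort": joint torques, N m; "tool_pos": TCP position; "tcp_rot": TCP orientation; "force": force on the tool from outside, world axes, zero at the start; "moment": the same for the moment, N m; "grip_width": finger opening in m; "gripper_force": force on a finger pad.
Only numpy, scipy, OpenCV 4.12 (cv2) and the standard library are available. Lean on these libraries where they do the work, as an engineer would, in place of code of your own. Each camera call takes 0.05 s, during which the arm holds its last target. There are 200 camera calls.

## Task

Put the things strewn along the front of the board away by kind: the two spice jars upright in the divided wooden crate, one in each bay; the two aluminium measuring cups standing upright side by side on the floor of the low steel tray; and the little dough roller lying centred in both notches of its wooden rest. Leave the stone mortar standing where it is.

Things in the scene. Friction and masses are not known exactly. Their poses are not given: they have to be found in the camera images.
- tall_jar: The taller spice jar: closed white ceramic jar with a wooden cap, round, 44 mm in diameter, 92 mm tall overall, 160 g. Origin: centre of its underside, z up. Stands upright at the start.
- short_jar: The shorter spice jar: same look and diameter (44 mm), 68 mm tall overall, 120 g. Origin: centre of its underside, z up. Stands upright at the start.
- large_cup: The larger aluminium measuring cup: an open cup, round body 60 mm in diameter, 58 mm tall, 3 mm wall, with a loop handle on its own +y side reaching about 66 mm from the cup's axis; 90 g. Origin: centre of its underside, z up. Stands mouth up; at the start the handle points roughly towards the robot. Can be gripped across its outside, along its own x.
- small_cup: The smaller aluminium measuring cup: as the larger one but 42 mm in diameter and 46 mm tall, loop handle on its own +y side reaching about 57 mm from the cup's axis; 60 g. Origin: centre of its underside, z up. The handle points roughly towards the robot at the start.
- roller: The dough roller: a plain round rod of light wood, 28 mm in diameter and 150 mm long, 80 g. Origin: its middle, on its axis (14 mm above the board as it lies); its own x runs along the rod. Lies roughly along world x at the start; it can roll.
- crate: Jar crate (fixed): a low open wooden box 86 mm (own x) by 166 mm (own y), 26 mm high, walls and floor 6 mm thick, one divider across the middle making two bays 74 x 74 mm, centred at y = -40 mm and +40 mm in its frame. Origin: centre of its underside.
- tray: Cup tray (fixed): a flat steel tray 120 mm (own x) by 230 mm (own y), rim 10 mm high, rim and floor 6 mm thick, undivided. Room for the two cups side by side along its own y. Origin: centre of its underside.
- rest: Roller rest (fixed): wooden base 90 mm (own x) by 130 (own y), 8 mm thick, with two upright cheeks 12 mm thick at y = -45 and +45 mm, each with a 45-degree V notch, lowest point 30 mm above the underside, top about 61 mm. The roller lies in both along own y, its axis then 50 mm above the underside; between the cheeks fingers can go down to the base. Origin: centre of underside.
- mortar: Small grey stone mortar standing among the things, 80 mm in diameter, 50 mm high, 750 g, loose. Not to be put away. Origin: centre of its underside.
Things that resemble listed ones, but are neither listed nor needed, are in the scene too. Leave any pink or turquoise look-alike of the large_cup alone. Leave any green look-alike of the tall_jar alone.

How it is judged:
By the outcome, as a careful person would: the job done as asked, in the order asked, and still so for the second after the job is handed in, with the robot touching nothing.
It also fails if it takes over 136 s, if anything falls off the work surface, if the arm or the gripper's body presses on something with over 40 N, if the wrist force passes 120 N, or if a joint passes its speed limit or range.

## Working session

There is one attempt and no reset: what is moved stays moved. The work goes in short steps, Python scripts to look and compute and a shell command to move; the robot and the scene stay as the last step left them, time stands still between calls to the robot, and variables do not carry over. Pictures are saved under pics/ and viewed, at most 14 in all, crops included, and the job is handed in when it is done.

```bash
mkdir -p pics; python3 - <<'E'
from bench import r, eyes
import cv2
for n in ["scene","top"]:
    im=eyes.grab_frame(n); cv2.imwrite(f"pics/{n}0.png",im[:,:,::-1])
    print(n,eyes.camera_params(n))
print(eyes.camera_params("wrist"))
s=r.observe();print(s)
E
```

```text
scene {'fov_y': 50.985117627826114, 'cx': 320.4348463870028, 'cy': 244.02498797341713, 'dist_coeffs': array([-0.14043974,  0.        ,  0.        ,  0.        ,  0.        ]), 'pose': array([[ 0.00733107, -0.55555426,  0.83144797,  1.29958712],
       [ 0.99986341,  0.01638898,  0.00213471,  0.05463724],
       [-0.01481253,  0.83131875,  0.55559853,  0.62287666],
       [ 0.        ,  0.        ,  0.        ,  1.        ]])}
top {'fov_y': 48.88566928572236, 'cx': 317.9482456383415, 'cy': 242.11190379646467, 'dist_coeffs': array([-0.10357502,  0.        ,  0.        ,  0.        ,  0.        ]), 'pose': array([[-0.01268486,  0.99002433, -0.14032435,  0.26476662],
       [-0.99982062, -0.01058409,  0.01570707,  0.06099497],
       [ 0.01406518,  0.14049842,  0.98998099,  1.29202456],
       [ 0.        ,  0.        ,  0.        ,  1.        ]])}
{'fov_y': 71.7534589449617, 'cx': 321.4988053552389, 'cy': 239.1326306364654, 'dist_coeffs': array([-0.05995988,  0.        ,  0.        ,  0.        ,  0.        ]), 'pose': array([[ 2.26874385e-01, -9.36085493e-01, -2.68834452e-01,
         
[... 358 characters left out ...]
94803e-04,
        8.72607154e+01, -4.89207848e+00]), 'qd': array([-0.01976392, -0.18117802, -0.05777216,  0.16853996, -0.03568726,
       -0.01802523]), 'effort': array([ 8.44089900e-04, -5.61343002e+01, -4.93097556e+01,  7.69812148e-02,
        2.92279950e-02, -7.86392008e-06]), 'tool_pos': array([0.13536026, 0.58415081, 0.30179358]), 'tcp_rot': array([[-9.74162612e-01,  2.25847165e-01, -5.12849856e-04],
       [ 2.25847700e-01,  9.74161364e-01, -1.56614160e-03],
       [ 1.45889876e-04, -1.64150255e-03, -9.99998642e-01]]), 'force': array([ 0.5017508 , -0.08061049,  0.04568544]), 'moment': array([0.00821491, 0.00557339, 0.00666144]), 'gripper_force': 0.0, 'grip_width': 0.09310949546873658}
```

View pics/scene0.png

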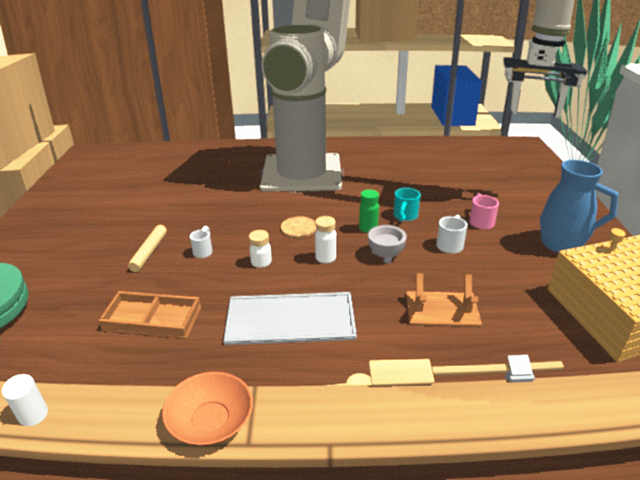

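View pics/top0.png

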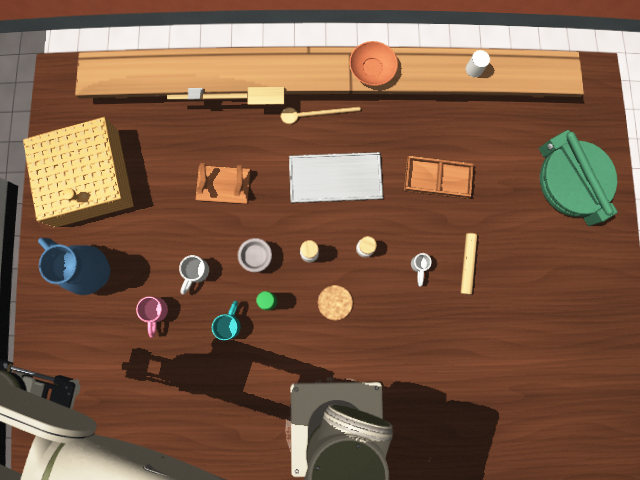

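```bash
cat > h.py <<'E'
import numpy as np, cv2
from bench import r, eyes
def K(p):
    f=240/np.tan(np.radians(p["fov_y"])/2); return np.array([[f,0,p["cx"]],[0,f,p["cy"]],[0,0,1]])
def cast(p,uv,z):
    u=cv2.undistortPoints(np.array(uv,float).reshape(-1,1,2),K(p),p["dist_coeffs"]).reshape(-1,2)
    d=np.c_[u[:,0],-u[:,1],-np.ones(len(u))]@p["pose"][:3,:3].T; o=p["pose"][:3,3]
    return o+d*((np.reshape(z,(-1,1))-o[2])/d[:,2:])
def proj(p,P):
    c=(np.reshape(P,(-1,3))-p["pose"][:3,3])@p["pose"][:3,:3]
    return cv2.projectPoints(c*[1,-1,-1],np.zeros(3),np.zeros(3),K(p),p["dist_coeffs"])[0].reshape(-1,2)
E
python3 - <<'E'
from h import *
im=cv2.imread("pics/top0.png"); p=eyes.camera_params("top")
cv2.imwrite("pics/topc.png",cv2.resize(im[145:305,180:485],None,fx=2.6,fy=2.6,interpolation=cv2.INTER_CUBIC))
hsv=cv2.cvtColor(im,cv2.COLOR_BGR2HSV)
for n,u in dict(tray=(340,185),cratefl=(425,178),cratewall=(440,160),rest=(224,187),board=(350,220),roller=(469,263),cap=(309,245),cap2=(366,243),cup=(186,260),cupin=(195,265),scup=(421,278)).items(): print(n,hsv[u[1],u[0]])
E
```

```text
tray [ 23   4 227]
cratefl [ 12 153 219]
cratewall [ 12 156 204]
rest [ 12 154 222]
board [  9 154 119]
roller [ 23  83 251]
cap [ 23  87 249]
cap2 [ 22  96 245]
cup [30  8 96]
cupin [ 30   9 136]
scup [ 30   1 254]
```

View pics/topc.png

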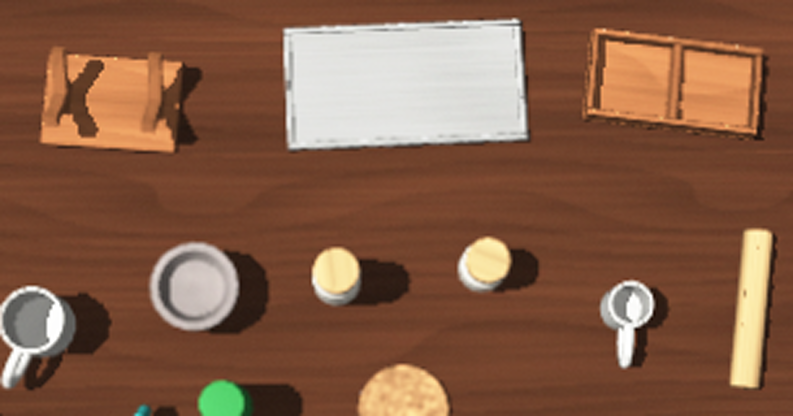

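```bash
python3 - <<'E'
from h import *
im=cv2.imread("pics/top0.png"); p=eyes.camera_params("top")
hsv=cv2.cvtColor(im,cv2.COLOR_BGR2HSV).astype(int); H,S,V=hsv[...,0],hsv[...,1],hsv[...,2]
def comp(m,seed):
    n,l=cv2.connectedComponents(m.astype(np.uint8))[:2]
    ys,xs=np.nonzero(l==l[seed[1],seed[0]] ); return np.c_[xs,ys].astype(np.float32)
np.set_printoptions(precision=4,suppress=True)
def rect(m,s,z,pr=1):
    c=comp(m,s); P=cast(p,c,z)[:,:2].astype(np.float32); R=cv2.minAreaRect(P*1000); print(s,len(c),R); return P
cap=(S>60)&(S<125)&(V>190)&(H>15)
for s,z in [((309,245),.092),((366,243),.068)]:
    c=comp(cap,s);print('cap',len(c),cast(p,c.mean(0),z), cv2.minEnclosingCircle(cast(p,c,z)[:,:2].astype(np.float32)))
rect(cap,(469,263),.014)
g=(S<45)&(V>60)
rect(g,(340,185),.010)
b=(H>7)&(H<18)&(S>120)&(V>150)
rect(b,(425,178),.026); rect(b,(224,187),.008)
o=np.array([180,145])
for n,q,z in [('rest',[(42,143),(177,152),(184,62),(50,55)],.008),('crate',[(594,29),(763,48),(756,133),(585,115)],.026)]:
    P=cast(p,np.array(q)/2.6+o,z)[:,:2]; e=P-np.roll(P,1,0); print(n,P.mean(0),np.linalg.norm(e,axis=1),np.degrees(np.arctan2(e[:,1],e[:,0])))
for s,z in [((186,260),.058),((421,278),.046),((255,243),.05)]:
    c=comp(g,s); P=cast(p,c,z)[:,:2]; print('cup',len(c),P.min(0),P.max(0),P.mean(0))
# rim centres & handle tips by eye (crop px)
for n,q,z in [('L',(31,321),.058),('S',(630,304),.046),('Ltip',(10,384),.045),('Stip',(627,364),.035),('mortar',(194,284),.05)]:
    print(n,cast(p,np.array(q)/2.6+o,z))
E
```

```text
cap 236 [[0.4202 0.0629 0.092 ]] ((0.4202226996421814, 0.06352134793996811), 0.02012060210108757)
cap 223 [[ 0.431  -0.0741  0.068 ]] ((0.4313138723373413, -0.0738639310002327), 0.020448004826903343)
(469, 263) 627 ((390.6534423828125, -329.27630615234375), (26.005346298217773, 150.9363250732422), 81.64586639404297)
(340, 185) 4296 ((611.1234130859375, -5.322044372558594), (120.90213775634766, 231.04885864257812), 1.8446661233901978)
(425, 178) 1892 ((608.995849609375, -262.4557800292969), (167.6347198486328, 85.94021606445312), 82.74946594238281)
(224, 187) 1415 ((599.7685546875, 278.5757751464844), (128.9832305908203, 96.30797576904297), 85.4288558959961)
rest [0.5948 0.275 ] [0.0874 0.1303 0.089  0.1306] [176.3163 -94.5939  -3.86    86.1184]
crate [ 0.607  -0.2644] [0.0858 0.1656 0.0851 0.1656] [ -8.1565 -96.6171 171.831   83.6284]
cup 726 [0.3229 0.3003] [0.4122 0.3693] [0.3746 0.3371]
cup 386 [ 0.3359 -0.2286] [ 0.4125 -0.1798] [ 0.3824 -0.2032]
cup 888 [0.3735 0.1528] [0.45   0.2311] [0.4118 0.1916]
L [[0.3803 0.3385 0.058 ]]
S [[ 0.3909 -0.2074  0.046 ]]
Ltip [[0.3242 0.3597 0.045 ]]
Stip [[ 0.3366 -0.2048  0.035 ]]
mortar [[0.4134 0.1916 0.05  ]]
```

```bash
python3 -m jog '[{"dx":-395,"dy":-443,"az":-13},{"dx":-395,"dy":-443,"az":-13},{"dx":-395,"dy":-443,"az":-13},{"dx":-395,"dy":-443,"az":-13},{"dx":-395,"dy":-443,"az":-13},{"dx":-395,"dy":-443,"az":-13},{"dx":-395,"dy":-443,"az":-13},{"dx":-395,"dy":-443,"az":-13},{"dx":-395,"dy":-443,"az":-13},{"dx":-395,"dy":-443,"az":-13}]' 20; cat >> h.py <<'E'
np.set_printoptions(precision=4,suppress=True)
def comp(m,seed):
    n,l=cv2.connectedComponents(m.astype(np.uint8)); ys,xs=np.nonzero(l==l[int(seed[1]),int(seed[0])]); return np.c_[xs,ys].astype(np.float32)
def st():
    s=r.observe(); print(s["clock"],s["tool_pos"],s["tcp_rot"][:,0],s["tcp_rot"][:,2],s["grip_width"],s["gripper_force"])
def shot(n,name):
    p=eyes.camera_params(n); im=eyes.grab_frame(n)[:,:,::-1].copy(); cv2.imwrite(f"pics/{name}.png",im)
    h=cv2.cvtColor(im,cv2.COLOR_BGR2HSV).astype(int); return p,im,h[...,0],h[...,1],h[...,2]
E
python3 - <<'E'
from h import *
st(); shot("wrist","w1")
E
```

```text
0.1 [0.1354 0.5842 0.3018] [-0.9742  0.2258  0.0001] [-0.0005 -0.0016 -1.    ] 0.09310949546873658 0.0invalid input
```

View pics/w1.png

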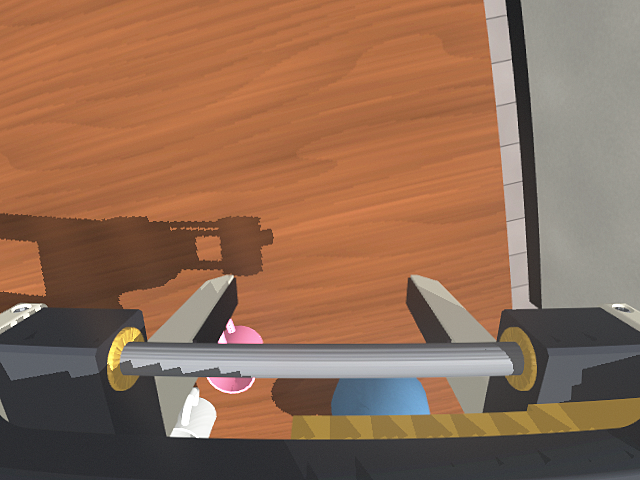

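```bash
python3 -m jog '[{"ax":0,"ay":0,"az":-13,"dx":-395,"dy":-443,"dz":0,"claw":0},{"ax":0,"ay":0,"az":-13,"dx":-395,"dy":-443,"dz":0,"claw":0},{"ax":0,"ay":0,"az":-13,"dx":-395,"dy":-443,"dz":0,"claw":0},{"ax":0,"ay":0,"az":-13,"dx":-395,"dy":-443,"dz":0,"claw":0},{"ax":0,"ay":0,"az":-13,"dx":-395,"dy":-443,"dz":0,"claw":0},{"ax":0,"ay":0,"az":-13,"dx":-395,"dy":-443,"dz":0,"claw":0},{"ax":0,"ay":0,"az":-13,"dx":-395,"dy":-443,"dz":0,"claw":0},{"ax":0,"ay":0,"az":-13,"dx":-395,"dy":-443,"dz":0,"claw":0},{"ax":0,"ay":0,"az":-13,"dx":-395,"dy":-443,"dz":0,"claw":0},{"ax":0,"ay":0,"az":-13,"dx":-395,"dy":-443,"dz":0,"claw":0}]' 20; python3 - <<'E'
from h import *
st(); shot("wrist","w2"); p=eyes.camera_params("wrist"); print(p["pose"])
E
```

```text
clock: 1.4
tool_pos: [0.421, 0.061, 0.3026]
tcp_rot: [[-1.0, 0.004, 0.0], [0.004, 1.0, -0.0], [-0.0, -0.0, -1.0]]
force: [-0.1, 0.9, -0.1]
grip_width: 0.0931
gripper_force: 0.0
1.4 [0.421  0.061  0.3026] [-1.      0.0038 -0.0001] [ 0.0001 -0.0005 -1.    ] 0.09311063032801943 0.0
[[ 0.0053 -0.9608 -0.277   0.3453]
 [ 1.      0.0047  0.0027  0.0589]
 [-0.0013 -0.2771  0.9609  0.3843]
 [ 0.      0.      0.      1.    ]]
```

View pics/w2.png

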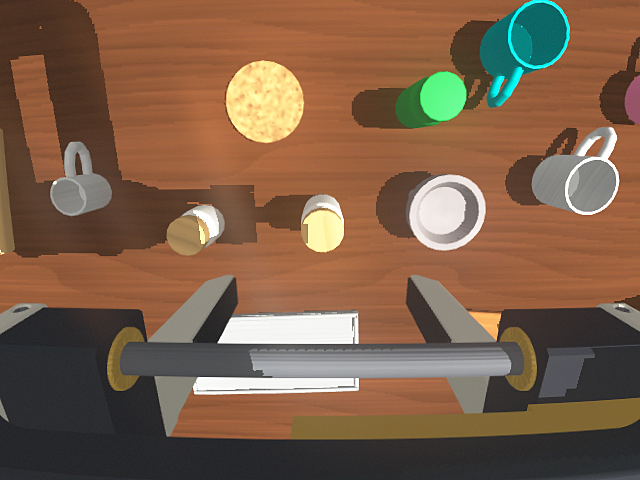

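```bash
python3 - <<'E'
from h import *
p=eyes.camera_params("wrist"); im=cv2.imread("pics/w2.png")
h=cv2.cvtColor(im,cv2.COLOR_BGR2HSV).astype(int);H,S,V=h[...,0],h[...,1],h[...,2]
cap=(S>60)&(H>17)&(H<30)&(V>100)
for s,z in [((322,235),.092),((180,235),.068)]:
    c=comp(cap,s); P=cast(p,c,z)[:,:2].astype(np.float32); print(len(c),cv2.minEnclosingCircle(P),P.mean(0))
for n,q,z in [('Lrim',(592,186),.058),('Ltip',(606,131),.04),('Ljoin',(585,152),.04),('Srim',(95,194),.046),('Stip',(77,145),.035),('mort',(447,212),.05)]: print(n,cast(p,q,z))
E
```

```text
1130 ((0.4216157793998718, 0.059709325432777405), 0.020673217251896858) [0.4214 0.0597]
289138 ((0.6175416707992554, 0.05190969631075859), 0.49921855330467224) [0.4515 0.0514]
Lrim [[0.3843 0.3346 0.058 ]]
Ltip [[0.329  0.3544 0.04  ]]
Ljoin [[0.351  0.3345 0.04  ]]
Srim [[ 0.3922 -0.1803  0.046 ]]
Stip [[ 0.3416 -0.199   0.035 ]]
mort [[0.4132 0.1877 0.05  ]]
```

```bash
python3 -m jog '[{"ax":0,"ay":0,"az":0,"dx":0,"dy":0,"dz":62,"claw":0.2},{"ax":0,"ay":0,"az":0,"dx":0,"dy":0,"dz":124,"claw":0.2},{"ax":0,"ay":0,"az":0,"dx":0,"dy":0,"dz":165,"claw":0.2},{"ax":0,"ay":0,"az":0,"dx":0,"dy":0,"dz":187,"claw":0.2},{"ax":0,"ay":0,"az":0,"dx":0,"dy":0,"dz":187,"claw":0.2},{"ax":0,"ay":0,"az":0,"dx":0,"dy":0,"dz":187,"claw":1},{"ax":0,"ay":0,"az":0,"dx":0,"dy":0,"dz":187,"claw":1},{"ax":0,"ay":0,"az":0,"dx":0,"dy":0,"dz":187,"claw":1},{"ax":0,"ay":0,"az":0,"dx":0,"dy":0,"dz":187,"claw":1},{"ax":0,"ay":0,"az":0,"dx":0,"dy":0,"dz":187,"claw":1}]' 20
```

```text
clock: 2.7
tool_pos: [0.4209, 0.0636, 0.1166]
tcp_rot: [[-1.0, 0.001, 0.002], [0.001, 1.0, -0.0], [-0.002, -0.0, -1.0]]
force: [-0.5, -2.4, 5.5]
grip_width: 0.0434
gripper_force: 20.0
```

```bash
python3 -m jog '[{"ax":0,"ay":0,"az":0,"dx":0,"dy":0,"dz":-40,"claw":1},{"ax":0,"ay":0,"az":0,"dx":0,"dy":0,"dz":-90,"claw":1},{"ax":0,"ay":0,"az":0,"dx":-40,"dy":-40,"dz":-90,"claw":1},{"ax":0,"ay":0,"az":0,"dx":-80,"dy":-80,"dz":-90,"claw":1},{"ax":0,"ay":0,"az":0,"dx":-120,"dy":-125,"dz":-90,"claw":1},{"ax":0,"ay":0,"az":0,"dx":-155,"dy":-175,"dz":-90,"claw":1},{"ax":0,"ay":0,"az":0,"dx":-180,"dy":-225,"dz":-90,"claw":1},{"ax":0,"ay":0,"az":0,"dx":-191,"dy":-265,"dz":-90,"claw":1},{"ax":0,"ay":0,"az":0,"dx":-191,"dy":-285,"dz":-70,"claw":1},{"ax":0,"ay":0,"az":0,"dx":-191,"dy":-285,"dz":-50,"claw":1}]' 20; python3 - <<'E'
from h import *
st(); shot("wrist","w3"); shot("scene","s3")
E
```

```text
clock: 3.95
tool_pos: [0.6099, -0.2219, 0.1632]
tcp_rot: [[-1.0, 0.003, -0.002], [0.003, 1.0, 0.001], [0.002, 0.001, -1.0]]
force: [0.1, -0.1, -1.7]
grip_width: 0.0432
gripper_force: 20.0
3.95 [ 0.6099 -0.2219  0.1632] [-1.      0.0027  0.0019] [-0.0019  0.0011 -1.    ] 0.04315042082042823 19.99356903197622
```

View pics/s3.png

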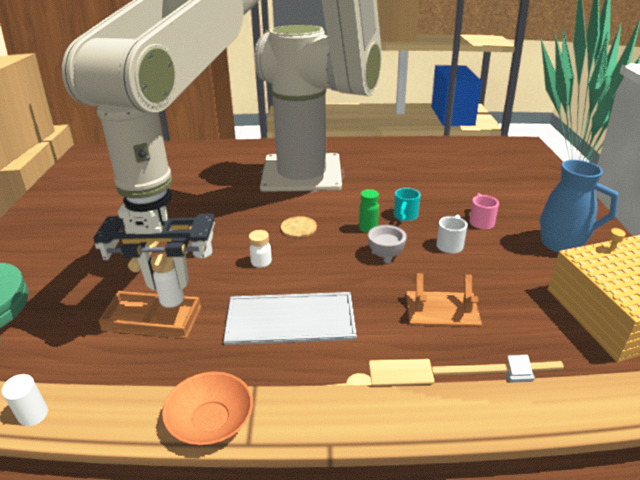

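```bash
python3 -m jog '[{"ax":0,"ay":0,"az":0,"dx":-1,"dy":-1,"dz":20,"claw":1},{"ax":0,"ay":0,"az":0,"dx":-1,"dy":-1,"dz":34,"claw":1},{"ax":0,"ay":0,"az":0,"dx":-1,"dy":-1,"dz":42,"claw":1},{"ax":0,"ay":0,"az":0,"dx":-1,"dy":-1,"dz":42.5,"claw":1},{"ax":0,"ay":0,"az":0,"dx":-1,"dy":-1,"dz":43,"claw":1},{"ax":0,"ay":0,"az":0,"dx":-1,"dy":-1,"dz":43,"claw":0.4},{"ax":0,"ay":0,"az":0,"dx":-1,"dy":-1,"dz":43,"claw":0.4},{"ax":0,"ay":0,"az":0,"dx":-1,"dy":-1,"dz":43,"claw":0.35},{"ax":0,"ay":0,"az":0,"dx":-1,"dy":-1,"dz":20,"claw":0.35},{"ax":0,"ay":0,"az":0,"dx":-1,"dy":-1,"dz":-42,"claw":0.35}]' 20; python3 - <<'E'
from h import *
st()
E
```

```text
clock: 5.3
tool_pos: [0.6096, -0.2214, 0.2041]
tcp_rot: [[-1.0, 0.001, -0.008], [0.001, 1.0, 0.004], [0.008, 0.004, -1.0]]
force: [0.9, -0.6, 0.5]
grip_width: 0.0603
gripper_force: 0.0
5.3 [ 0.6096 -0.2214  0.2041] [-1.      0.001   0.0078] [-0.0078  0.0035 -1.    ] 0.0603106694772135 0.0
```

```bash
python3 - <<'E'
from h import *
st()
p=eyes.camera_params("wrist"); p["pose"]=np.array([[ 0.0053,-0.9608,-0.277,0.3453],[1,0.0047,0.0027,0.0589],[-0.0013,-0.2771,0.9609,0.3843],[0,0,0,1]])
print(cast(p,(188,236),.068))
p=eyes.camera_params("scene"); im=cv2.imread("pics/s3.png")
h=cv2.cvtColor(im,cv2.COLOR_BGR2HSV).astype(int);H,S,V=h[...,0],h[...,1],h[...,2]
c=comp((S<60)&(V>120),(260,258)); print(len(c),c.min(0),c.max(0)); print(cast(p,[(c[:,0].mean(),c[:,1].max())],0),cast(p,[c.mean(0)],.026))
E
```

```text
5.3 [ 0.6096 -0.2214  0.2041] [-1.      0.001   0.0078] [-0.0078  0.0035 -1.    ] 0.0603106694772135 0.0
[[ 0.4326 -0.0754  0.068 ]]
438 [250. 243.] [271. 267.]
[[ 0.4504 -0.074   0.    ]] [[ 0.4443 -0.0724  0.026 ]]
```

```bash
python3 -m jog '[{"ax":0,"ay":0,"az":0,"dx":20,"dy":15,"dz":-20,"claw":0.2},{"ax":0,"ay":0,"az":0,"dx":60,"dy":50,"dz":-20,"claw":0.15},{"ax":0,"ay":0,"az":0,"dx":105,"dy":85,"dz":-20,"claw":0.15},{"ax":0,"ay":0,"az":0,"dx":145,"dy":120,"dz":-20,"claw":0.15},{"ax":0,"ay":0,"az":0,"dx":175,"dy":143,"dz":-10,"claw":0.15},{"ax":0,"ay":0,"az":0,"dx":181,"dy":149,"dz":10,"claw":0.15},{"ax":0,"ay":0,"az":0,"dx":181,"dy":149,"dz":40,"claw":0.15},{"ax":0,"ay":0,"az":0,"dx":181,"dy":149,"dz":75,"claw":0.15},{"ax":0,"ay":0,"az":0,"dx":181,"dy":149,"dz":95,"claw":0.15},{"ax":0,"ay":0,"az":0,"dx":181,"dy":149,"dz":95,"claw":0.15}]' 20; python3 - <<'E'
from h import *
st()
E
```

```text
clock: 6.55
tool_pos: [0.4299, -0.0729, 0.1114]
tcp_rot: [[-1.0, 0.001, -0.003], [0.001, 1.0, 0.001], [0.003, 0.001, -1.0]]
force: [-0.3, -0.2, 0.7]
grip_width: 0.0791
gripper_force: 0.0
6.55 [ 0.4299 -0.0729  0.1114] [-1.      0.0009  0.0031] [-0.0031  0.0009 -1.    ] 0.07905612064349088 0.0
```

```bash
python3 -m jog '[{"ax":0,"ay":0,"az":0,"dx":0,"dy":0,"dz":0,"claw":1},{"ax":0,"ay":0,"az":0,"dx":0,"dy":0,"dz":0,"claw":1},{"ax":0,"ay":0,"az":0,"dx":0,"dy":0,"dz":0,"claw":1},{"ax":0,"ay":0,"az":0,"dx":0,"dy":0,"dz":0,"claw":1},{"ax":0,"ay":0,"az":0,"dx":0,"dy":0,"dz":-5,"claw":1},{"ax":0,"ay":0,"az":0,"dx":0,"dy":0,"dz":-30,"claw":1},{"ax":0,"ay":0,"az":0,"dx":0,"dy":0,"dz":-80,"claw":1},{"ax":0,"ay":0,"az":0,"dx":0,"dy":0,"dz":-120,"claw":1},{"ax":0,"ay":0,"az":0,"dx":0,"dy":0,"dz":-120,"claw":1},{"ax":0,"ay":0,"az":0,"dx":0,"dy":0,"dz":-120,"claw":1}]' 20; python3 - <<'E'
from h import *
st(); shot("top","t4")
im=cv2.imread("pics/t4.png"); cv2.imwrite("pics/t4c.png",cv2.resize(im[145:305,270:500],None,fx=3,fy=3))
E
```

```text
clock: 7.8
tool_pos: [0.4307, -0.0731, 0.2321]
tcp_rot: [[-1.0, 0.001, -0.001], [0.001, 1.0, 0.0], [0.001, 0.0, -1.0]]
force: [0.4, 0.3, -2.1]
grip_width: 0.043
gripper_force: 20.0
7.8 [ 0.4307 -0.0731  0.2321] [-1.      0.0009  0.0007] [-0.0007  0.0003 -1.    ] 0.04295216437457133 19.99933698631139
```

View pics/t4c.png

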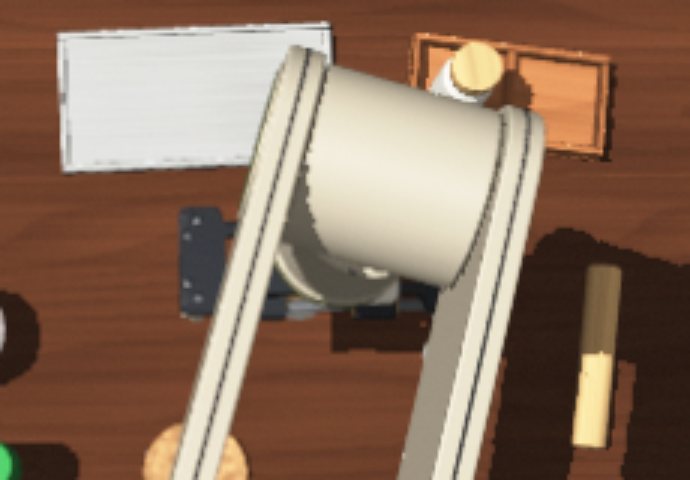

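```bash
python3 - <<'E'
from h import *
p=eyes.camera_params("top"); print(cast(p,(429,167),.098))
E
python3 -m jog '[{"ax":0,"ay":0,"az":0,"dx":-20,"dy":-40,"dz":0,"claw":1},{"ax":0,"ay":0,"az":0,"dx":-45,"dy":-85,"dz":0,"claw":1},{"ax":0,"ay":0,"az":0,"dx":-75,"dy":-130,"dz":0,"claw":1},{"ax":0,"ay":0,"az":0,"dx":-110,"dy":-175,"dz":0,"claw":1},{"ax":0,"ay":0,"az":0,"dx":-150,"dy":-210,"dz":0,"claw":1},{"ax":0,"ay":0,"az":0,"dx":-172,"dy":-230,"dz":15,"claw":1},{"ax":0,"ay":0,"az":0,"dx":-172,"dy":-230,"dz":45,"claw":1},{"ax":0,"ay":0,"az":0,"dx":-172,"dy":-230,"dz":80,"claw":1},{"ax":0,"ay":0,"az":0,"dx":-172,"dy":-230,"dz":105,"claw":1},{"ax":0,"ay":0,"az":0,"dx":-172,"dy":-230,"dz":113,"claw":1}]' 20
```

```text
[[ 0.6098 -0.2217  0.098 ]]
clock: 9.1
tool_pos: [0.6014, -0.3021, 0.1176]
tcp_rot: [[-1.0, 0.001, -0.005], [0.001, 1.0, 0.003], [0.005, 0.003, -1.0]]
force: [-11.5, 8.9, 29.1]
grip_width: 0.0433
gripper_force: 20.0
```

```bash
python3 -m jog '[{"ax":0,"ay":0,"az":0,"dx":0,"dy":0,"dz":1,"claw":1},{"ax":0,"ay":0,"az":0,"dx":0,"dy":0,"dz":2,"claw":1},{"ax":0,"ay":0,"az":0,"dx":0,"dy":0,"dz":2,"claw":0.4},{"ax":0,"ay":0,"az":0,"dx":0,"dy":0,"dz":2,"claw":0.4},{"ax":0,"ay":0,"az":0,"dx":0,"dy":0,"dz":2,"claw":0.38},{"ax":0,"ay":0,"az":0,"dx":0,"dy":0,"dz":-20,"claw":0.38},{"ax":0,"ay":0,"az":0,"dx":0,"dy":0,"dz":-70,"claw":0.38},{"ax":0,"ay":0,"az":0,"dx":0,"dy":0,"dz":-120,"claw":0.38},{"ax":0,"ay":0,"az":0,"dx":0,"dy":0,"dz":-140,"claw":0.2},{"ax":0,"ay":0,"az":0,"dx":0,"dy":0,"dz":-140,"claw":0}]' 20; python3 - <<'E'
from h import *
st(); shot("scene","s5")
E
```

```text
clock: 10.35
tool_pos: [0.6038, -0.304, 0.2628]
tcp_rot: [[-1.0, 0.001, 0.004], [0.001, 1.0, -0.002], [-0.004, -0.002, -1.0]]
force: [-0.9, -0.7, -0.5]
grip_width: 0.0732
gripper_force: 0.0
10.35 [ 0.6038 -0.304   0.2628] [-1.      0.0009 -0.0041] [ 0.0041 -0.0025 -1.    ] 0.073227272341368 0.0
```

View pics/s5.png

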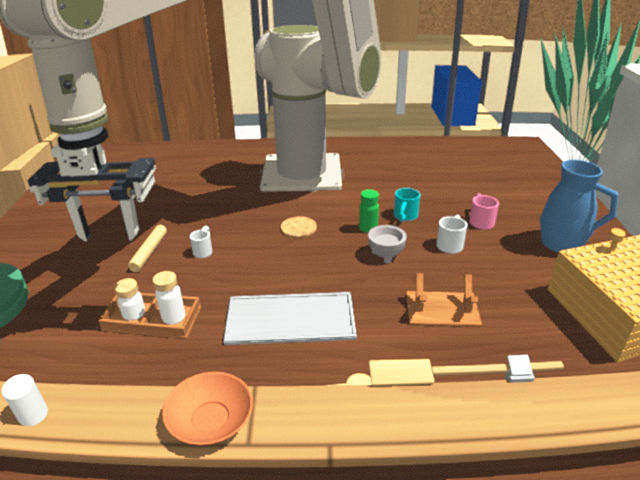

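```bash
python3 -m jog '[{"ax":0,"ay":0,"az":0,"dx":40,"dy":30,"dz":0,"claw":0.2},{"ax":0,"ay":0,"az":0,"dx":90,"dy":65,"dz":0,"claw":0.2},{"ax":0,"ay":0,"az":0,"dx":120,"dy":90,"dz":0,"claw":0.2},{"ax":0,"ay":0,"az":0,"dx":133,"dy":98,"dz":0,"claw":0.2},{"ax":0,"ay":0,"az":0,"dx":133,"dy":98,"dz":0,"claw":0.2},{"ax":0,"ay":0,"az":0,"dx":133,"dy":98,"dz":0,"claw":0.2},{"ax":0,"ay":0,"az":0,"dx":133,"dy":98,"dz":0,"claw":0.2},{"ax":0,"ay":0,"az":0,"dx":133,"dy":98,"dz":0,"claw":0.2},{"ax":0,"ay":0,"az":0,"dx":133,"dy":98,"dz":0,"claw":0.2},{"ax":0,"ay":0,"az":0,"dx":133,"dy":98,"dz":0,"claw":0.2}]' 20; python3 - <<'E'
from h import *
st(); p,im,H,S,V=shot("wrist","w6"); np.save("w6.npy",p["pose"])
E
```

```text
clock: 11.65
tool_pos: [0.4701, -0.2054, 0.2597]
tcp_rot: [[-1.0, 0.001, 0.0], [0.001, 1.0, -0.0], [-0.0, -0.0, -1.0]]
force: [0.2, 0.2, -0.4]
grip_width: 0.0746
gripper_force: 0.0
11.65 [ 0.4701 -0.2054  0.2597] [-1.      0.0009 -0.    ] [ 0. -0. -1.] 0.07456137611376903 0.0
```

View pics/w6.png

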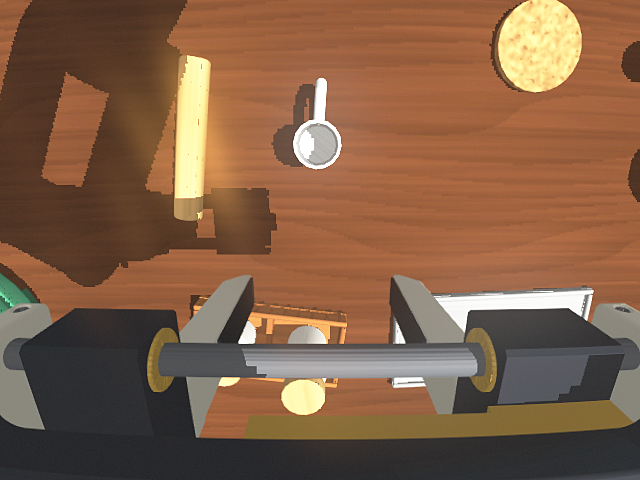

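```bash
python3 - <<'E'
from h import *
p=eyes.camera_params("wrist")
for n,q,z in [('S',(317,144),.046),('tip',(321,82),.035),('r1',(195,58),.028),('r2',(188,205),.028),('rmid',(192,131),.028)]: print(n,cast(p,q,z))
im=cv2.imread("pics/w6.png");h=cv2.cvtColor(im,cv2.COLOR_BGR2HSV).astype(int);H,S,V=h[...,0],h[...,1],h[...,2]
c=comp((S<70)&(V>110),(340,140)); P=cast(p,c,.046);print(len(c),c.min(0),c.max(0),P.min(0),P.max(0))
E
```

```text
S [[ 0.3935 -0.2098  0.046 ]]
tip [[ 0.3417 -0.2063  0.035 ]]
r1 [[ 0.3194 -0.3159  0.028 ]]
r2 [[ 0.4492 -0.3348  0.028 ]]
rmid [[ 0.3809 -0.324   0.028 ]]
2379 [293.  78.] [341. 168.] [ 0.3405 -0.2306  0.046 ] [ 0.4138 -0.1892  0.046 ]
```

```bash
python3 -m jog '[{"ax":0,"ay":0,"az":0,"dx":40,"dy":-3,"dz":20,"claw":0.2},{"ax":0,"ay":0,"az":0,"dx":78,"dy":-3.5,"dz":50,"claw":0.2},{"ax":0,"ay":0,"az":0,"dx":78,"dy":-3.5,"dz":100,"claw":0.2},{"ax":0,"ay":0,"az":0,"dx":78,"dy":-3.5,"dz":145,"claw":0.2},{"ax":0,"ay":0,"az":0,"dx":78,"dy":-3.5,"dz":166,"claw":0.2},{"ax":0,"ay":0,"az":0,"dx":78,"dy":-3.5,"dz":166,"claw":0.2},{"ax":0,"ay":0,"az":0,"dx":78,"dy":-3.5,"dz":166,"claw":1},{"ax":0,"ay":0,"az":0,"dx":78,"dy":-3.5,"dz":166,"claw":1},{"ax":0,"ay":0,"az":0,"dx":78,"dy":-3.5,"dz":166,"claw":1},{"ax":0,"ay":0,"az":0,"dx":78,"dy":-3.5,"dz":166,"claw":1}]' 15
```

```text
clock: 12.95
tool_pos: [0.3924, -0.209, 0.0944]
tcp_rot: [[-1.0, 0.001, 0.001], [0.001, 1.0, -0.001], [-0.001, -0.001, -1.0]]
force: [-0.7, -0.3, 3.2]
grip_width: 0.0411
gripper_force: 15.0
```

```bash
python3 -m jog '[{"ax":0,"ay":0,"az":0,"dx":0,"dy":0,"dz":-30,"claw":1},{"ax":0,"ay":0,"az":0,"dx":-10,"dy":20,"dz":-70,"claw":1},{"ax":0,"ay":0,"az":0,"dx":-50,"dy":50,"dz":-70,"claw":1},{"ax":0,"ay":0,"az":0,"dx":-95,"dy":85,"dz":-70,"claw":1},{"ax":0,"ay":0,"az":0,"dx":-145,"dy":115,"dz":-70,"claw":1},{"ax":0,"ay":0,"az":0,"dx":-190,"dy":140,"dz":-70,"claw":1},{"ax":0,"ay":0,"az":0,"dx":-220,"dy":152,"dz":-70,"claw":1},{"ax":0,"ay":0,"az":0,"dx":-232,"dy":156,"dz":-60,"claw":1},{"ax":0,"ay":0,"az":0,"dx":-232,"dy":156,"dz":-40,"claw":1},{"ax":0,"ay":0,"az":0,"dx":-232,"dy":156,"dz":-30,"claw":1}]' 15;  python3 -m jog '[{"ax":0,"ay":0,"az":0,"dx":0,"dy":0,"dz":12,"claw":1},{"ax":0,"ay":0,"az":0,"dx":0,"dy":0,"dz":20,"claw":1},{"ax":0,"ay":0,"az":0,"dx":0,"dy":0,"dz":22.5,"claw":1},{"ax":0,"ay":0,"az":0,"dx":0,"dy":0,"dz":22.5,"claw":1},{"ax":0,"ay":0,"az":0,"dx":0,"dy":0,"dz":23.5,"claw":0.35},{"ax":0,"ay":0,"az":0,"dx":0,"dy":0,"dz":23.5,"claw":0.35},{"ax":0,"ay":0,"az":0,"dx":0,"dy":0,"dz":23.5,"claw":0.35},{"ax":0,"ay":0,"az":0,"dx":0,"dy":0,"dz":10,"claw":0.35},{"ax":0,"ay":0,"az":0,"dx":0,"dy":0,"dz":-50,"claw":0.35},{"ax":0,"ay":0,"az":0,"dx":0,"dy":0,"dz":-110,"claw":0.2}]' 15; python3 - <<'E'
from h import *
st(); shot("scene","s7")
E
```

```text
clock: 14.2
tool_pos: [0.6224, -0.053, 0.1211]
tcp_rot: [[-1.0, 0.001, -0.004], [0.001, 1.0, 0.001], [0.004, 0.001, -1.0]]
force: [0.0, 0.4, -1.0]
grip_width: 0.0412
gripper_force: 15.0
clock: 15.45
tool_pos: [0.6237, -0.0529, 0.2357]
tcp_rot: [[-1.0, 0.001, -0.001], [0.001, 1.0, 0.0], [0.001, 0.0, -1.0]]
force: [0.8, -1.0, 0.5]
grip_width: 0.0666
gripper_force: 0.0
15.45 [ 0.6237 -0.0529  0.2357] [-1.      0.0009  0.0007] [-0.0007  0.0001 -1.    ] 0.06661575756700909 0.0
```

View pics/s7.png

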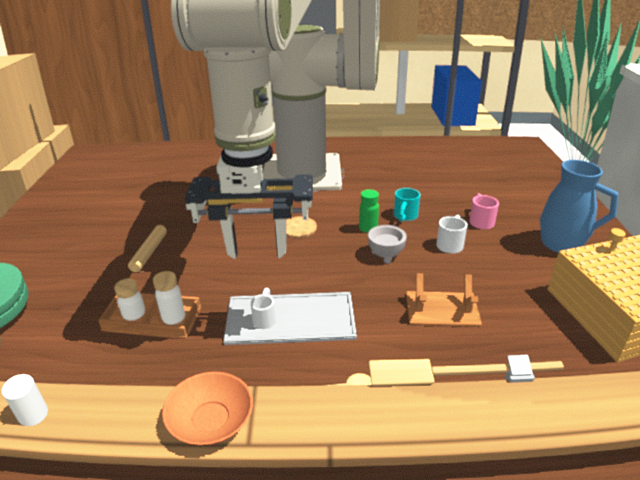

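```bash
python3 -m jog '[{"ax":0,"ay":0,"az":0,"dx":15,"dy":40,"dz":-20,"claw":0},{"ax":0,"ay":0,"az":5,"dx":40,"dy":90,"dz":-25,"claw":0},{"ax":0,"ay":0,"az":10,"dx":65,"dy":145,"dz":-25,"claw":0},{"ax":0,"ay":0,"az":15,"dx":90,"dy":200,"dz":-25,"claw":0},{"ax":0,"ay":0,"az":20,"dx":115,"dy":255,"dz":-25,"claw":0},{"ax":0,"ay":0,"az":20,"dx":140,"dy":305,"dz":-25,"claw":0},{"ax":0,"ay":0,"az":20,"dx":155,"dy":345,"dz":-25,"claw":0},{"ax":0,"ay":0,"az":20,"dx":162,"dy":360,"dz":-25,"claw":0},{"ax":0,"ay":0,"az":20,"dx":162,"dy":360,"dz":-25,"claw":0},{"ax":0,"ay":0,"az":20,"dx":162,"dy":360,"dz":-25,"claw":0}]' 15; python3 - <<'E'
from h import *
st(); p,im,H,S,V=shot("wrist","w8")
E
```

```text
clock: 16.75
tool_pos: [0.4631, 0.3061, 0.2589]
tcp_rot: [[-0.939, 0.344, 0.0], [0.344, 0.939, -0.0], [-0.0, -0.0, -1.0]]
force: [0.4, 0.2, -0.4]
grip_width: 0.093
gripper_force: 0.0
16.75 [0.4631 0.3061 0.2589] [-0.9391  0.3437 -0.0005] [ 0.0004 -0.0005 -1.    ] 0.09302908078305422 0.0
```

View pics/w8.png

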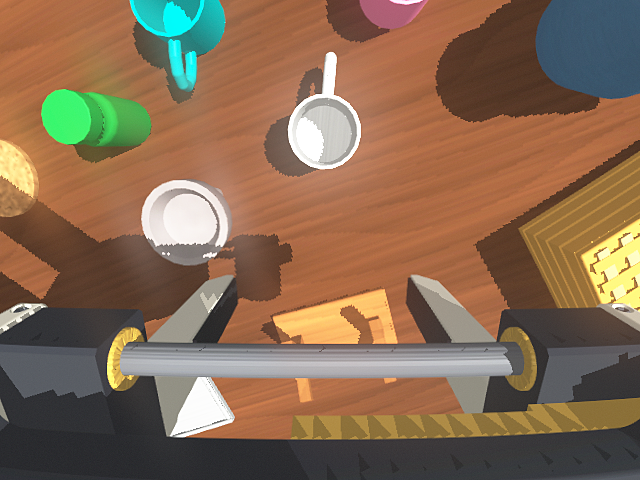

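```bash
python3 - <<'E'
from h import *
p=eyes.camera_params("wrist"); s=r.observe()
im=cv2.imread("pics/w8.png");h=cv2.cvtColor(im,cv2.COLOR_BGR2HSV).astype(int);H,S,V=h[...,0],h[...,1],h[...,2]
c=comp((S<70)&(V>90),(345,125)); print(len(c),c.min(0),c.max(0))
for n,q,z in [('L',(325,131),.058),('left',(289,131),.058),('right',(361,131),.058),('low',(325,168),.058),('tip',(331,56),.045)]:
    P=cast(p,q,z)[0]; print(n,P,(P-s["tool_pos"])@s["tcp_rot"]*1000)
E
```

```text
5132 [277.  52.] [360. 169.]
L [0.3827 0.3379 0.058 ] [ 86.6644   2.3543 200.7915]
left [0.3725 0.3104 0.058 ] [ 86.7441 -26.9995 200.7999]
right [0.3927 0.3655 0.058 ] [ 86.707   31.7223 200.7831]
low [0.4106 0.3277 0.058 ] [ 56.9029   2.3995 200.8025]
tip [0.3285 0.3631 0.045 ] [146.1948   7.2999 213.768 ]
```

```bash
python3 -m jog '[{"ax":0,"ay":0,"az":2,"dx":40,"dy":2,"dz":15,"claw":0},{"ax":0,"ay":0,"az":5,"dx":80,"dy":2.4,"dz":40,"claw":0},{"ax":0,"ay":0,"az":5,"dx":87,"dy":2.4,"dz":90,"claw":0},{"ax":0,"ay":0,"az":5,"dx":87,"dy":2.4,"dz":135,"claw":0},{"ax":0,"ay":0,"az":5,"dx":87,"dy":2.4,"dz":160,"claw":0},{"ax":0,"ay":0,"az":5,"dx":87,"dy":2.4,"dz":160,"claw":0},{"ax":0,"ay":0,"az":5,"dx":87,"dy":2.4,"dz":160,"claw":1},{"ax":0,"ay":0,"az":5,"dx":87,"dy":2.4,"dz":160,"claw":1},{"ax":0,"ay":0,"az":5,"dx":87,"dy":2.4,"dz":160,"claw":1},{"ax":0,"ay":0,"az":5,"dx":87,"dy":2.4,"dz":160,"claw":1}]' 15; python3 -m jog '[{"ax":0,"ay":0,"az":0,"dx":0,"dy":0,"dz":-20,"claw":1},{"ax":0,"ay":0,"az":0,"dx":0,"dy":0,"dz":-60,"claw":1},{"ax":0,"ay":0,"az":0,"dx":0,"dy":0,"dz":-110,"claw":1},{"ax":0,"ay":0,"az":-5,"dx":0,"dy":0,"dz":-110,"claw":1},{"ax":0,"ay":0,"az":-12,"dx":0,"dy":0,"dz":-110,"claw":1},{"ax":0,"ay":0,"az":-18,"dx":0,"dy":0,"dz":-110,"claw":1},{"ax":0,"ay":0,"az":-23,"dx":0,"dy":0,"dz":-110,"claw":1},{"ax":0,"ay":0,"az":-25,"dx":0,"dy":0,"dz":-110,"claw":1},{"ax":0,"ay":0,"az":-25,"dx":0,"dy":0,"dz":-110,"claw":1},{"ax":0,"ay":0,"az":-25,"dx":0,"dy":0,"dz":-110,"claw":1}]' 15; python3 - <<'E'
from h import *
st()
E
```

```text
clock: 18.05
tool_pos: [0.3818, 0.3395, 0.0994]
tcp_rot: [[-0.906, 0.423, 0.001], [0.423, 0.906, 0.0], [-0.001, 0.001, -1.0]]
force: [-0.4, -0.8, 4.8]
grip_width: 0.0582
gripper_force: 15.0
clock: 19.3
tool_pos: [0.3815, 0.3393, 0.2087]
tcp_rot: [[-1.0, 0.002, -0.0], [0.002, 1.0, -0.0], [0.0, -0.0, -1.0]]
force: [0.1, 1.3, -0.1]
grip_width: 0.0585
gripper_force: 15.0
19.3 [0.3815 0.3393 0.2087] [-1.      0.0021  0.0001] [-0.0001 -0.0001 -1.    ] 0.05852615692201027 14.999318718910217
```

```bash
python3 -m jog '[{"ax":0,"ay":0,"az":0,"dx":-25,"dy":-30,"dz":0,"claw":1},{"ax":0,"ay":0,"az":0,"dx":-60,"dy":-73,"dz":0,"claw":1},{"ax":0,"ay":0,"az":0,"dx":-95,"dy":-116,"dz":0,"claw":1},{"ax":0,"ay":0,"az":0,"dx":-130,"dy":-160,"dz":0,"claw":1},{"ax":0,"ay":0,"az":0,"dx":-165,"dy":-203,"dz":0,"claw":1},{"ax":0,"ay":0,"az":0,"dx":-200,"dy":-246,"dz":0,"claw":1},{"ax":0,"ay":0,"az":0,"dx":-230,"dy":-280,"dz":0,"claw":1},{"ax":0,"ay":0,"az":0,"dx":-242,"dy":-293.5,"dz":20,"claw":1},{"ax":0,"ay":0,"az":0,"dx":-242,"dy":-293.5,"dz":55,"claw":1},{"ax":0,"ay":0,"az":0,"dx":-242,"dy":-293.5,"dz":80,"claw":1}]' 15;  python3 -m jog '[{"ax":0,"ay":0,"az":0,"dx":0,"dy":0,"dz":12,"claw":1},{"ax":0,"ay":0,"az":0,"dx":0,"dy":0,"dz":20,"claw":1},{"ax":0,"ay":0,"az":0,"dx":0,"dy":0,"dz":22,"claw":1},{"ax":0,"ay":0,"az":0,"dx":0,"dy":0,"dz":22.5,"claw":1},{"ax":0,"ay":0,"az":0,"dx":0,"dy":0,"dz":23,"claw":0.2},{"ax":0,"ay":0,"az":0,"dx":0,"dy":0,"dz":23,"claw":0.2},{"ax":0,"ay":0,"az":0,"dx":0,"dy":0,"dz":23,"claw":0.2},{"ax":0,"ay":0,"az":0,"dx":0,"dy":0,"dz":10,"claw":0.2},{"ax":0,"ay":0,"az":0,"dx":0,"dy":0,"dz":-50,"claw":0.2},{"ax":0,"ay":0,"az":0,"dx":0,"dy":0,"dz":-110,"claw":0.2}]' 15
```

```text
clock: 20.55
tool_pos: [0.6228, 0.0451, 0.1269]
tcp_rot: [[-1.0, 0.003, -0.002], [0.003, 1.0, 0.0], [0.002, 0.0, -1.0]]
force: [-0.5, -0.0, -1.5]
grip_width: 0.0583
gripper_force: 15.0
clock: 21.8
tool_pos: [0.6228, 0.0456, 0.2406]
tcp_rot: [[-1.0, 0.001, -0.001], [0.001, 1.0, 0.0], [0.001, 0.0, -1.0]]
force: [1.5, -0.5, -0.3]
grip_width: 0.0741
gripper_force: 0.0
```

```bash
python3 -m jog '[{"ax":0,"ay":0,"az":0,"dx":15,"dy":-40,"dz":-30,"claw":0.2},{"ax":0,"ay":0,"az":2,"dx":35,"dy":-90,"dz":-40,"claw":0.2},{"ax":0,"ay":0,"az":4,"dx":55,"dy":-145,"dz":-40,"claw":0.2},{"ax":0,"ay":0,"az":6,"dx":75,"dy":-200,"dz":-40,"claw":0.2},{"ax":0,"ay":0,"az":8,"dx":97,"dy":-255,"dz":-40,"claw":0.2},{"ax":0,"ay":0,"az":8,"dx":117,"dy":-310,"dz":-40,"claw":0.2},{"ax":0,"ay":0,"az":8,"dx":140,"dy":-360,"dz":-40,"claw":0.2},{"ax":0,"ay":0,"az":8,"dx":148,"dy":-385,"dz":-40,"claw":0.2},{"ax":0,"ay":0,"az":8,"dx":148,"dy":-385,"dz":-40,"claw":0.2},{"ax":0,"ay":0,"az":8,"dx":148,"dy":-385,"dz":-40,"claw":0.2}]' 15; python3 - <<'E'
from h import *
st(); p,im,H,S,V=shot("wrist","w9"); s=r.observe()
c=comp((H>14)&(H<32)&(S>25)&(S<165)&(V>130),(320,110)); P=cast(p,c,.02); Q=((P-s["tool_pos"])@s["tcp_rot"]*1000)[:,:2].astype(np.float32)
print(len(c),c.min(0),c.max(0),cv2.minAreaRect(Q))
shot("scene","s9")
a=cv2.imread("pics/w9.png");b=cv2.imread("pics/s9.png"); cv2.imwrite("pics/c9.png",cv2.resize(np.hstack([a,b]),(800,300)))
E
```

```text
clock: 23.05
tool_pos: [0.4752, -0.3387, 0.2793]
tcp_rot: [[-0.99, 0.14, 0.001], [0.14, 0.99, 0.0], [-0.001, 0.0, -1.0]]
force: [-0.4, -0.0, 0.2]
grip_width: 0.0745
gripper_force: 0.0
23.05 [ 0.4752 -0.3387  0.2793] [-0.9901  0.1401 -0.0006] [ 0.0006  0.0001 -1.    ] 0.07452811240323631 0.0
5165 [294.  52.] [331. 211.] ((84.79124450683594, -9.587366104125977), (36.13616180419922, 151.81689453125), 89.73394775390625)
```

View pics/c9.png

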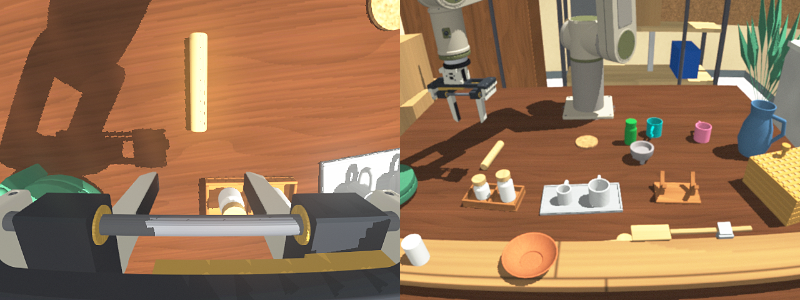

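```bash
python3 - <<'E'
from h import *
p=eyes.camera_params("wrist"); s=r.observe(); im=cv2.imread("pics/w9.png");h=cv2.cvtColor(im,cv2.COLOR_BGR2HSV).astype(int);H,S,V=h[...,0],h[...,1],h[...,2]
c=comp((H>14)&(H<32)&(S>25)&(S<165)&(V>130),(320,110)); P=cast(p,c,.014); Q=((P-s["tool_pos"])@s["tcp_rot"]*1000)
for y in range(60,211,25):
    q=Q[c[:,1]==y]; x=c[c[:,1]==y,0]; print(y,x.min(),x.max(),q.min(0)[:2],q.max(0)[:2],np.median(q,0)[1])
print(Q.min(0),Q.max(0))
E
```

```text
60 303.0 331.0 [154.8627 -18.1767] [154.9121   8.6059] -5.262828386314447
85 296.0 331.0 [132.2882 -25.2678] [132.3665   8.7179] -8.272067361123643
110 296.0 331.0 [109.1198 -25.6898] [109.1932   8.8402] -8.421851218617345
135 296.0 331.0 [ 85.273  -26.1434] [85.3421  8.9733] -8.080474440852205
160 297.0 330.0 [ 60.6596 -25.6085] [60.7209  8.0964] -9.263966678229036
185 298.0 330.0 [ 35.1844 -25.0707] [35.2392  8.2334] -8.41622294628565
210 309.0 327.0 [  8.7472 -13.9096] [8.7736 5.1972] -4.355930045825712
[  7.6742 -27.6832 265.0369] [162.0017   9.1726 265.0901]
```

```bash
python3 -m jog '[{"ax":0,"ay":0,"az":0,"dx":40,"dy":-3,"dz":20,"claw":0.3},{"ax":0,"ay":0,"az":0,"dx":80,"dy":-5,"dz":55,"claw":0.3},{"ax":0,"ay":0,"az":0,"dx":85,"dy":-5,"dz":110,"claw":0.3},{"ax":0,"ay":0,"az":0,"dx":85,"dy":-5,"dz":160,"claw":0.3},{"ax":0,"ay":0,"az":0,"dx":85,"dy":-5,"dz":185,"claw":0.3},{"ax":0,"ay":0,"az":0,"dx":85,"dy":-5,"dz":191,"claw":0.3},{"ax":0,"ay":0,"az":0,"dx":85,"dy":-5,"dz":191,"claw":1},{"ax":0,"ay":0,"az":0,"dx":85,"dy":-5,"dz":191,"claw":1},{"ax":0,"ay":0,"az":0,"dx":85,"dy":-5,"dz":191,"claw":1},{"ax":0,"ay":0,"az":0,"dx":85,"dy":-5,"dz":191,"claw":1}]' 25; python3 -m jog '[{"ax":0,"ay":0,"az":0,"dx":0,"dy":0,"dz":0,"claw":1},{"ax":0,"ay":0,"az":0,"dx":0,"dy":0,"dz":-20,"claw":1},{"ax":0,"ay":0,"az":0,"dx":0,"dy":0,"dz":-60,"claw":1},{"ax":0,"ay":0,"az":0,"dx":0,"dy":0,"dz":-110,"claw":1},{"ax":0,"ay":0,"az":0,"dx":0,"dy":0,"dz":-160,"claw":1},{"ax":0,"ay":0,"az":0,"dx":0,"dy":0,"dz":-180,"claw":1},{"ax":0,"ay":0,"az":0,"dx":0,"dy":0,"dz":-180,"claw":1},{"ax":0,"ay":0,"az":0,"dx":0,"dy":0,"dz":-180,"claw":1},{"ax":0,"ay":0,"az":0,"dx":0,"dy":0,"dz":-180,"claw":1},{"ax":0,"ay":0,"az":0,"dx":0,"dy":0,"dz":-180,"claw":1}]' 25; python3 - <<'E'
from h import *
st(); s=r.observe(); print(s["q"],s["moment"])
E
```

```text
clock: 24.4
tool_pos: [0.3904, -0.3327, 0.0885]
tcp_rot: [[-0.99, 0.14, 0.001], [0.14, 0.99, -0.001], [-0.001, -0.001, -1.0]]
force: [-1.4, 0.2, -0.1]
grip_width: 0.0296
gripper_force: 0.1
clock: 25.65
tool_pos: [0.3897, -0.332, 0.2664]
tcp_rot: [[-0.99, 0.14, -0.002], [0.14, 0.99, 0.002], [0.002, 0.001, -1.0]]
force: [-1.0, -0.5, -1.8]
grip_width: 0.0271
gripper_force: 25.0
25.65 [ 0.3897 -0.332   0.2664] [-0.9901  0.1401  0.0017] [-0.0015  0.0016 -1.    ] 0.027130197837213287 24.99980628490448
[ -46.1654   -5.0304  101.7589   -0.001    83.3969 -128.1125] [-0.0294  0.0184  0.0392]
```

```bash
python3 - <<'E'
from h import *
def msk(f,box):
    im=cv2.imread(f); h=cv2.cvtColor(im,cv2.COLOR_BGR2HSV).astype(int);H,S,V=h[...,0],h[...,1],h[...,2]
    m=np.zeros(H.shape,bool); x0,y0,x1,y1=box; m[y0:y1,x0:x1]=1
    return m&(H>7)&(H<18)&(S>120)&(V>150)
for cam,f,box,z,zz in [("scene","pics/s9.png",(395,265,495,335),0.008,0),("top","pics/top0.png",(190,155,256,210),0.008,0.008)]:
    p=eyes.camera_params(cam); m=msk(f,box); n,l,stt,_=cv2.connectedComponentsWithStats(m.astype(np.uint8)); k=1+np.argmax(stt[1:,4]); m=l==k
    cols=np.nonzero(m.any(0))[0]; print(cam,stt[k])
    bot=np.array([(c,np.nonzero(m[:,c])[0].max()+.5) for c in cols])
    P=cast(p,bot,zz)[:,:2]
    # front/near edge line fit over central columns
    n=len(P); Q=P[n//6:-n//6]; a,b=np.polyfit(Q[:,1],Q[:,0],1); print("slope deg",np.degrees(np.arctan(a)),"x at y=.275",a*.275+b, "resid",np.std(Q[:,0]-a*Q[:,1]-b)*1000)
    ys,xs=np.nonzero(m); 
    # side extents near the bottom edge rows
    rows=[bot[n//2,1]-d for d in (3,5,7)]
    for rr in rows:
        x=np.nonzero(m[int(rr)])[0]; print(int(rr),cast(p,[(x.min()-.5,int(rr)),(x.max()+.5,int(rr))],z)[:,:2])
E
```

```text
scene [ 395  272  100   63 2853]
slope deg 0.5112938121488202 x at y=.275 0.6599450903179724 resid 0.8508419547670676
330 [[0.6549 0.1803]
 [0.6622 0.3582]]
328 [[0.6499 0.1827]
 [0.6571 0.3596]]
326 [[0.6447 0.1816]
 [0.652  0.3611]]
top [ 195  163   55   41 1415]
slope deg 4.722506113111501 x at y=.275 0.5510753822835145 resid 0.6764331084156113
198 [[0.5612 0.3471]
 [0.5595 0.2195]]
196 [[0.5662 0.3447]
 [0.5646 0.2195]]
194 [[0.5714 0.3448]
 [0.5698 0.222 ]]
```

```bash
python3 -m jog '[{"ax":0,"ay":0,"az":3,"dx":-6,"dy":30,"dz":0,"claw":1},{"ax":0,"ay":0,"az":9,"dx":-14,"dy":75,"dz":0,"claw":1},{"ax":0,"ay":0,"az":16,"dx":-23,"dy":120,"dz":0,"claw":1},{"ax":0,"ay":0,"az":23,"dx":-32,"dy":170,"dz":0,"claw":1},{"ax":0,"ay":0,"az":30,"dx":-42,"dy":220,"dz":0,"claw":1},{"ax":0,"ay":0,"az":37,"dx":-52,"dy":270,"dz":0,"claw":1},{"ax":0,"ay":0,"az":44,"dx":-61,"dy":320,"dz":0,"claw":1},{"ax":0,"ay":0,"az":51,"dx":-70,"dy":365,"dz":0,"claw":1},{"ax":0,"ay":0,"az":57,"dx":-77,"dy":400,"dz":0,"claw":1},{"ax":0,"ay":0,"az":60,"dx":-80,"dy":420,"dz":0,"claw":1}]' 25; python3 - <<'E'
from h import *
st(); s=r.observe(); print((np.array([.597,.2765,.17])-s["tool_pos"])@s["tcp_rot"]*1000, np.degrees(np.arctan2(s["tcp_rot"][1,0],s["tcp_rot"][0,0])))
E
```

```text
clock: 26.9
tool_pos: [0.5282, 0.0742, 0.267]
tcp_rot: [[-0.373, 0.928, -0.001], [0.928, 0.373, 0.0], [0.001, -0.001, -1.0]]
force: [-0.3, -0.7, -0.9]
grip_width: 0.0275
gripper_force: 25.0
26.9 [0.5282 0.0742 0.267 ] [-0.373   0.9278  0.0005] [-0.001   0.0002 -1.    ] 0.027538317285861955 24.998947978019714
[162.004  139.3714  97.0145] 111.90273016560491
```

```bash
python3 -m jog '[{"ax":0,"ay":0,"az":4,"dx":20,"dy":17,"dz":0,"claw":1},{"ax":0,"ay":0,"az":10,"dx":55,"dy":47,"dz":0,"claw":1},{"ax":0,"ay":0,"az":17,"dx":95,"dy":82,"dz":0,"claw":1},{"ax":0,"ay":0,"az":23,"dx":130,"dy":112,"dz":0,"claw":1},{"ax":0,"ay":0,"az":26,"dx":154,"dy":133,"dz":20,"claw":1},{"ax":0,"ay":0,"az":26,"dx":162,"dy":139,"dz":50,"claw":1},{"ax":0,"ay":0,"az":26,"dx":162,"dy":139,"dz":80,"claw":1},{"ax":0,"ay":0,"az":26,"dx":162,"dy":139,"dz":97,"claw":1},{"ax":0,"ay":0,"az":26,"dx":162,"dy":139,"dz":97,"claw":1},{"ax":0,"ay":0,"az":26,"dx":162,"dy":139,"dz":97,"claw":1}]' 25; python3 - <<'E'
from h import *
st(); shot("wrist","w10"); shot("scene","s10"); shot("top","t10")
a=cv2.imread("pics/w10.png");b=cv2.imread("pics/s10.png")[210:340,380:510]
cv2.imwrite("pics/c10.png",np.hstack([cv2.resize(a[:,140:540],(333,400)),cv2.resize(b,(400,400),interpolation=cv2.INTER_CUBIC)]))
E
```

```text
clock: 28.15
tool_pos: [0.5972, 0.2745, 0.1722]
tcp_rot: [[0.071, 0.997, 0.002], [0.997, -0.071, 0.001], [0.001, 0.002, -1.0]]
force: [0.4, -0.6, -0.9]
grip_width: 0.0279
gripper_force: 25.0
28.15 [0.5972 0.2745 0.1722] [0.071  0.9975 0.0007] [ 0.0018  0.0006 -1.    ] 0.027915967418258386 24.9998277425766
```

View pics/c10.png

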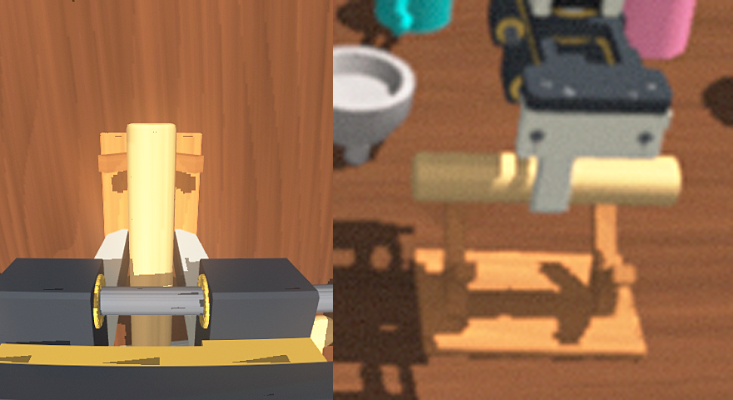

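```bash
python3 - <<'E'
from h import *
p=eyes.camera_params("wrist"); s=r.observe(); R=s["tcp_rot"]
W=lambda x,y:(140+x/.8325,y/.8333)
for n,q,z in [('baseL',W(102,133),.008),('baseR',W(201,133),.008),('chkL',W(98,155),.061),('chkR',W(204,155),.061),('chkL2',W(100,170),.061),('rodL',W(128,125),.105),('rodR',W(176,125),.105)]:
    P=cast(p,q,z)[0]; print(n,P,(P-s["tool_pos"])@R*1000)
p=eyes.camera_params("scene"); W=lambda x,y:(380+(x-333)/3.077,210+y/3.077)
za=s["tool_pos"][2]-.0745
for n,q,z in [('fL',W(435,350),.004),('fR',W(645,354),.004),('rodL',W(414,177),za),('rodR',W(681,180),za)]:
    P=cast(p,q,z)[0]; print(n,P,(P-s["tool_pos"])@R*1000)
E
```

```text
baseL [0.5602 0.3432 0.008 ] [ 65.472  -42.4003 164.556 ]
baseR [0.6463 0.3369 0.008 ] [ 65.3741  44.0137 164.7766]
chkL [0.5648 0.33   0.061 ] [ 52.7292 -36.6711 111.5558]
chkR [0.6387 0.3246 0.061 ] [ 52.6276  37.4249 111.745 ]
chkL2 [0.565  0.3194 0.061 ] [ 42.1375 -35.7878 111.546 ]
rodL [0.5911 0.3491 0.105 ] [ 73.6687 -11.6668  67.6435]
rodR [0.6163 0.3473 0.105 ] [73.6433 13.5315 67.7078]
fL [0.6358 0.2167 0.004 ] [-55.3197  41.9602 168.6332]
fR [0.6442 0.3398 0.004 ] [ 68.0225  41.6338 168.7736]
rodL [0.5929 0.2027 0.0981] [-72.2168   0.4053  74.4186]
rodR [0.6009 0.3564 0.0981] [81.6871 -2.5005 74.5874]
```

```bash
python3 -m jog '[{"ax":0,"ay":0,"az":0,"dx":1.7,"dy":0.7,"dz":10,"claw":1},{"ax":0,"ay":0,"az":0,"dx":1.7,"dy":0.7,"dz":20,"claw":1},{"ax":0,"ay":0,"az":0,"dx":1.7,"dy":0.7,"dz":30,"claw":1},{"ax":0,"ay":0,"az":0,"dx":1.7,"dy":0.7,"dz":37,"claw":1},{"ax":0,"ay":0,"az":0,"dx":1.7,"dy":0.7,"dz":41,"claw":1},{"ax":0,"ay":0,"az":0,"dx":1.7,"dy":0.7,"dz":43,"claw":1},{"ax":0,"ay":0,"az":0,"dx":1.7,"dy":0.7,"dz":44,"claw":1},{"ax":0,"ay":0,"az":0,"dx":1.7,"dy":0.7,"dz":44.5,"claw":1},{"ax":0,"ay":0,"az":0,"dx":1.7,"dy":0.7,"dz":44.5,"claw":1},{"ax":0,"ay":0,"az":0,"dx":1.7,"dy":0.7,"dz":44.5,"claw":1}]' 25
```

```text
clock: 29.55
tool_pos: [0.5974, 0.2762, 0.1264]
tcp_rot: [[0.071, 0.997, 0.0], [0.997, -0.071, 0.0], [0.0, 0.0, -1.0]]
force: [-1.5, 0.5, -0.7]
grip_width: 0.0278
gripper_force: 25.0
```

```bash
python3 -m jog '[{"ax":0,"ay":0,"az":0,"dx":0,"dy":0,"dz":1,"claw":1},{"ax":0,"ay":0,"az":0,"dx":0,"dy":0,"dz":2,"claw":1},{"ax":0,"ay":0,"az":0,"dx":0,"dy":0,"dz":2,"claw":1},{"ax":0,"ay":0,"az":0,"dx":0,"dy":0,"dz":2,"claw":0.4},{"ax":0,"ay":0,"az":0,"dx":0,"dy":0,"dz":2,"claw":0.4},{"ax":0,"ay":0,"az":0,"dx":0,"dy":0,"dz":2,"claw":0.4},{"ax":0,"ay":0,"az":0,"dx":0,"dy":0,"dz":2,"claw":0.4},{"ax":0,"ay":0,"az":0,"dx":0,"dy":0,"dz":-15,"claw":0.4},{"ax":0,"ay":0,"az":0,"dx":0,"dy":0,"dz":-60,"claw":0.4},{"ax":0,"ay":0,"az":0,"dx":0,"dy":0,"dz":-110,"claw":0.4}]' 5; python3 -m jog '[{"ax":0,"ay":0,"az":0,"dx":0,"dy":20,"dz":-40,"claw":0.4},{"ax":0,"ay":0,"az":0,"dx":0,"dy":-20,"dz":-80,"claw":0.4},{"ax":0,"ay":0,"az":0,"dx":0,"dy":-70,"dz":-100,"claw":0.4},{"ax":0,"ay":0,"az":0,"dx":0,"dy":-120,"dz":-100,"claw":0.4},{"ax":0,"ay":0,"az":0,"dx":0,"dy":-160,"dz":-100,"claw":0.4},{"ax":0,"ay":0,"az":0,"dx":0,"dy":-180,"dz":-100,"claw":0.4},{"ax":0,"ay":0,"az":0,"dx":0,"dy":-180,"dz":-100,"claw":0.4},{"ax":0,"ay":0,"az":0,"dx":0,"dy":-180,"dz":-100,"claw":0.4},{"ax":0,"ay":0,"az":0,"dx":0,"dy":-180,"dz":-100,"claw":0.4},{"ax":0,"ay":0,"az":0,"dx":0,"dy":-180,"dz":-100,"claw":0.4}]' 5; python3 - <<'E'
from h import *
st(); shot("scene","s11"); shot("top","t11")
b=cv2.imread("pics/s11.png")[190:350,80:510]; a=cv2.imread("pics/t11.png")[145:305,180:485]
cv2.imwrite("pics/c11.png",np.vstack([cv2.resize(b,(780,290),interpolation=cv2.INTER_CUBIC),cv2.resize(a,(571,300),interpolation=cv2.INTER_CUBIC,dst=None) if 0 else cv2.copyMakeBorder(cv2.resize(a,(571,300),interpolation=cv2.INTER_CUBIC),0,0,0,209,0)]))
E
```

```text
clock: 30.8
tool_pos: [0.5969, 0.276, 0.2379]
tcp_rot: [[0.071, 0.997, -0.001], [0.997, -0.071, -0.0], [-0.0, -0.001, -1.0]]
force: [1.0, 0.5, 0.5]
grip_width: 0.0557
gripper_force: 0.0
clock: 32.05
tool_pos: [0.4183, 0.2887, 0.336]
tcp_rot: [[0.071, 0.997, -0.0], [0.997, -0.071, -0.0], [-0.0, -0.0, -1.0]]
force: [0.6, -0.1, 0.8]
grip_width: 0.0554
gripper_force: 0.0
32.05 [0.4183 0.2887 0.336 ] [ 0.0713  0.9975 -0.0004] [-0.0005 -0.0003 -1.    ] 0.055379774684935365 0.0
```

View pics/c11.png

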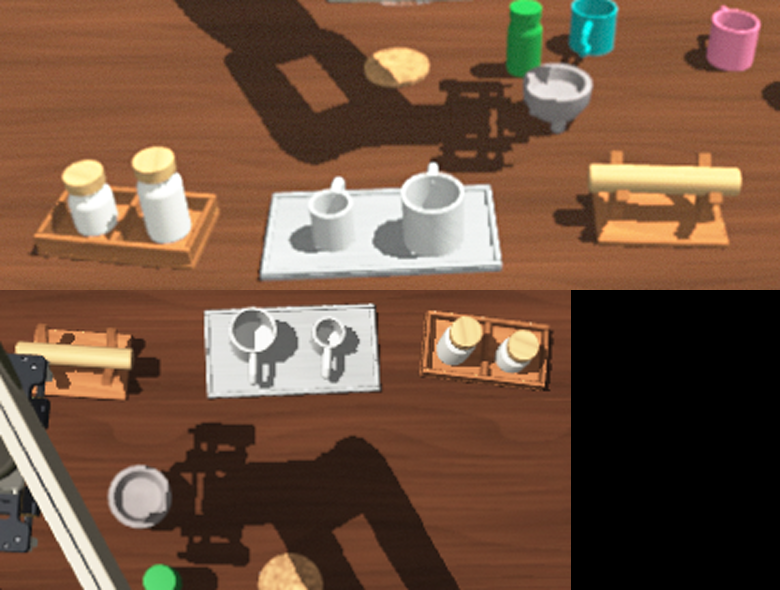

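```bash
python3 -c "
from bench import r
print(r.hand_in())"
```

```text
the job is handed in; nothing more can be done
None
```

The job is handed in at about 32 s of the 136 s allowed: each jar stands in its own crate bay, both cups stand upright in the tray, and the roller lies centred in both notches, with the mortar and look-alikes untouched; the last scene and top pictures, taken just before hand-in, show this, but no verdict came back.

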